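# Fit the sleeve to the caged lantern before the power cut

## Robot

A 6-joint arm with a two-finger parallel gripper is mounted at the origin on the work surface. World frame = base frame: x ahead of the robot, y to its left, z up, the work surface at z = 0. Lengths are in mm, angles in rad, forces in N, time in s.
With the tool pointing down it reaches from about 275 to 750 mm from the base axis. Payload 10.2 kg.
Tool frame: the origin (TCP) lies between the finger pads; the fingertips stand 11 mm ahead of it and the grasp point (between the pads) lies 8 mm behind it; z points along the fingers, y is the line along which they close (so a half turn about z gives the same grasp; the last joint's range is limited). The gripper opens to 85 mm and grips with 20 to 120 N. Pads are 22 mm wide; open, the fingers measure 114 mm over their backs; the gripper's body (76 mm by 85 mm) begins 54 mm behind the grasp point. The pads swing forward as they close: fully open they stand 13 mm farther back than shut.
Start: joints at [-1.565, 0.313, 1.498, -0, 1.331, -0.223], TCP at [119.061, -511.327, 242.294] pointing down, gripper open.
Joint ranges: [-2.94, 2.94], [-0.97, 2.17], [0.19, 2.56], [-1.23, 4.37], [0.02, 3.11], [-2.88, 2.88]. Speed limits (rad/s): [2.39, 2.39, 3.01, 3.14, 3.14, 3.14].

## Interface

Orientations are given as a unit quaternion [w, x, y, z].
In Python, from rig import sense, eyes, finish_job gives the robot as it stands.
- The arm moves only by the shell command python3 -m jog 'ROWS' [FORCE]. ROWS is JSON, a list of rows, each a list of 7 numbers: the shift along the tool's x, y, z in m, then the turn, a rotation vector about the tool's x, y, z in rad, then the finger opening in m, from 0 to 0.0854. In form: [[dx, dy, dz, rx, ry, rz, gripper], ...]. A call has 1 to 5 rows; each row shifts and turns the commanded pose from where the row before left it, along the tool's axes as they then stand; what a row does not reach is not made up. A row lasts 1/10 s, in which the tool goes at most 50 mm and 8.59 degrees, less where a joint would pass 70% of its speed; a pose out of reach is approached as far as the arm can. A call is refused whole if a number of a shift passes 0.05 or a number of a turn 0.15, either way. A call with a gripper value outside its range is refused whole. The fingers move at their own pace and stop on an object; FORCE is the grip in N (left out, the last holds). Time passes only in rows, so rows that do not move let the fingers close. It gives the time, the measured TCP pose, the force, the opening and the grip force at its end, in the units of the state.
- sense(): the state, without advancing time (a new reading comes with each control period).
- eyes.capture(name): name is "scene" or "top" or "wrist"; returns the picture (400x640x3 uint8, red, green, blue); there is no depth.
- eyes.calibration(name): a dict with "fx", "fy", "cx", "cy" (pixels), "cam_to_world" (4x4, takes a point from camera to world coordinates); the wrist camera has in their place "mount" (4x4, takes a point from camera to tool coordinates, whose origin is the TCP and whose axes are the flange's). Camera axes: x right, y down, z forward; pixel columns grow to the right and rows downward; lengths in mm; the calibration is good to about 2 mm. A picture is of the moment at which its call begins: read the wrist's pose just before it. calibration takes no time and is no camera call.
- finish_job(): hands the job in; it is judged then, once.
The state is a dict: "time_s": time; "joints": joint angles; "dq": joint speeds; "tau": joint torques, N m; "eef_pos": TCP position; "ee_rot": TCP orientation; "force": force on the tool from outside, world axes, zero at the start; "wrist_torque": the same for the moment, N m; "grip_width": opening from 0.0 (shut) to 1.0 (fully open); "grip_force": force on a finger pad.
Only numpy, scipy, OpenCV 4.12 (cv2) and the standard library are available. Lean on these libraries where they do the work, as an engineer would, in place of code of your own. Each camera call takes 0.05 s, during which the arm holds its last target. There are 200 camera calls.

## Task

Get the lantern ready for the power cut: fold its wire carrying handle down out of the way, on the side away from the glass tumbler, then take the loose white open tube (the lantern's sleeve) from the half-open drawer and slide it over the top of the light column inside the cage. Let go of the tube and push it the rest of the way down against the stiff seat until it is fully home, its top level with the cage rim. Leave the handle folded down and the tube released, and do not shift or knock over the tumbler or any of the other things.

Things in the scene. Friction and masses are not known exactly. Their poses are not given: they have to be found in the camera images.
- lantern: Fixed lantern on the table. Origin: centre of its underside, z up. Round grey base 72 mm across, 30 mm high; a white light column in the middle inside a wire cage. The handle swings across its x axis; the handle's two pivots are on its y axis, 34 mm either side of the column, 94 mm above the origin. The tumbler stands close on its +x or its -x side, a low jar on the other.
- column_tip (a point): Centre of the top of the lantern's upright white light column, 92 mm above the lantern's origin. The column is 25 mm in diameter, tapering over its last 7 mm to 17 mm.
- cage_rim (a point): Centre of the cage's open top, 100 mm above the lantern's origin, 8 mm above the column's top. The cage is four thin steel posts and a round rim wire: clear opening 50 mm, 58 mm over the wire.
- handle (a joint): Angle (rad) of the lantern's handle, a 5 mm steel wire bail: 0 = straight up over the column, positive = leaning to the lantern's +x, negative = to -x; stops at +-1.8, a little below level. Starts within 0.35 of upright, in the tube's way. Turns with about 1 N at its top bar and stays where left.
- handle_top (a point): Middle of the handle's straight top bar (wire centre; 24 mm long, along the lantern's y), 50 mm from the pivot axis. The bail is 68 mm wide at the pivots.
- seat (a joint): How far (m) the seat is pushed down: 0 = up, 0.034 = on its stop. The seat is a dark disc 38 mm across round the column that carries the tube; its top is 74 mm above the lantern's origin when up (18 mm below the column's top), 40 mm when down. Stiff (about 6 N), no spring: it stays where left.
- sleeve: The lantern's sleeve: loose white plastic tube standing in the drawer, open at both ends, 60 mm long, 38 mm outside, 28 mm bore, about 40 g; 1.5 mm play all round on the column. Origin: centre of its lower end. On the raised seat it stands 34 mm proud of the cage rim. Press on both sides of its top edge at once, fingers spread to between bore and outside width.
- drawer: Half-open top drawer, fixed, used as a tray. Origin: at table level below the inside face of its front panel, mid-width; x points into the chest. Inner floor 95 mm above the table; side walls 48 mm high above the floor, 374 mm apart; front panel 68 mm high above the floor, 14 mm thick.
- chest: Low teak chest of two drawers, fixed, 270 x 430 mm, 180 mm high, top board 5 mm proud all round. Origin: centre of its underside; its front face lies at its x = -135 mm. A few things up to 60 mm high stand at the back of its top.
- tumbler: Tall clear glass tumbler, upright, 130 mm high, 62 mm across the mouth, its axis 70 to 76 mm from the column's, so the handle cannot fold down on that side. Must stay where it is. Origin: centre of its underside.
- jar: Low lidded jar, 48 mm across, 45 mm high, on the lantern's other side; the folded handle passes well over it. Origin: centre of its underside.
- pot: Bystander in the drawer: white closed pot, 36 mm across, 45 mm high, solid top. Origin: centre of its underside.
- balm: Bystander in the drawer: lip-balm tube standing upright, 19 mm across, 68 mm high. Origin: centre of its underside.
- padlock: Bystander in the drawer: silver padlock lying flat, 60 x 40 mm, 16 mm high. Origin: on the drawer floor under its middle; shackle to its +x.
- saucer: Bystander in the drawer: ceramic saucer, 90 mm across, 16 mm high. Origin: centre of its underside.
- comb: Bystander in the drawer: purple wide-tooth comb lying flat, 130 mm long (its x), 37 mm wide, 5 mm high. Origin: under its middle.
There are look-alikes about, which are no part of the job. What is shaped like the sleeve but orange or yellow is not meant.

How it is judged (in metres and radians):
On the way, in this order (a step that is already met when the one before it is completed fails the run):
1. the lantern's handle is folded down on the side away from the tumbler ((value of joint handle above 1.2 rad or value of joint handle below -1.2 rad) and horizontal distance between handle_top and tumbler above 0.095 m), for 0.2 s.
2. the sleeve stands over the top of the column, let go, before it is pressed home (horizontal distance between sleeve and lantern below 0.004 m and angle between sleeve's own z axis and vertical below 0.12 rad and contact force between the fingers and sleeve below 0.1 N and value of joint seat below 0.025 m and z of sleeve in the frame of lantern below 0.084 m), for 0.2 s.
3. the sleeve is pressed fully home (horizontal distance between sleeve and lantern below 0.004 m and angle between sleeve's own z axis and vertical below 0.12 rad and value of joint seat above 0.031 m), for 0.2 s.
At the end, for the whole second after the job is handed in: Sleeve on the column: upright within 7 deg, centred within 4 mm, at rest, seat within 3 mm of its stop, top within 3.5 mm of the cage rim; handle over 1.2 rad from upright, away from the tumbler (over 95 mm); tumbler upright, moved under 15 mm; other things moved under 30 mm, lip balm standing (all of step 1 and all of step 3 and z of sleeve in the frame of lantern below 0.0435 m and linear speed of sleeve below 0.02 m/s and distance of tumbler from where it was at the start of the episode below 0.015 m and angle between tumbler's own z axis and vertical below 0.1 rad and distance of each of pot, balm, padlock, saucer, comb, jar from where it was at the start of the episode below 0.03 m and angle between balm's own z axis and vertical below 0.3 rad); the robot touches nothing.
It fails at once if the tumbler is shoved more than 15 mm or tipped (distance of tumbler from where it was at the start of the episode above 0.015 m or angle between tumbler's own z axis and vertical above 0.3 rad).
It fails at once if another bystander is shifted more than 30 mm, or the lip balm knocked over (distance of any of pot, balm, padlock, saucer, comb, jar from where it was at the start of the episode above 0.03 m or angle between balm's own z axis and vertical above 0.5 rad).
It also fails if it takes over 62 s, if anything falls off the work surface, if the arm or the gripper's body presses on something with over 40 N, if the wrist force passes 120 N, or if a joint passes its speed limit or range.

## Working session

There is one attempt and no reset: what is moved stays moved. The work goes in short steps, Python scripts to look and compute and a shell command to move; the robot and the scene stay as the last step left them, time stands still between calls to the robot, and variables do not carry over. Pictures are saved under pics/ and viewed, at most 10 in all, crops included, and the job is handed in when it is done.

```bash
mkdir -p pics; ls; python3 - <<'E'
from rig import sense, eyes
import cv2,numpy as np
s=sense();print(s)
for n in("scene","top"):
    c=eyes.calibration(n);print(n,c)
    im=eyes.capture(n);cv2.imwrite(f"pics/{n}0.png",im[:,:,::-1])
print(eyes.calibration("wrist"))
E
```

```text
pics
{'time_s': 0.0, 'joints': array([-1.56538897e+00,  3.13451710e-01,  1.49842325e+00,  2.01630794e-05,
        1.33102034e+00, -2.23416094e-01]), 'dq': array([-2.05772747e-03,  9.05552747e-05,  2.66757137e-04,  3.14120188e-04,
       -5.78975650e-04,  8.18801465e-05]), 'tau': array([ 4.55157738e-05, -4.12265217e+01, -2.59744781e+01, -2.02791716e-04,
        4.19409393e-03,  1.56622001e-06]), 'eef_pos': array([ 119.0700534 , -511.0710077 ,  241.73940521]), 'ee_rot': array([-6.46393960e-04,  9.93462179e-01,  1.14159868e-01,  8.05901844e-05]), 'force': array([0.30472482, 1.09545319, 1.49984156]), 'wrist_torque': array([-0.01608359, -0.03101514, -0.0017944 ]), 'grip_force': 0.0, 'grip_width': 1.0027977381032853}
scene {'fx': 508.8670019157218, 'fy': 508.8670019157218, 'cx': 324.556085637477, 'cy': 200.54683241707937, 'cam_to_world': array([[-9.34830771e-01,  3.04123879e-01, -1.83303286e-01,
         8.12672430e+02],
       [ 3.54960595e-01,  7.86221838e-01, -5.05824275e-01,
         6.38300609e+02],
       [-9.71619433e-03, -5.37925541e-01, -8.42936361e-01,
         1.13792639e+03],
 
[... 302 characters left out ...]
-9.99869299e-01,  6.40206370e-05,  1.61672626e-02,
        -1.27228803e+01],
       [-1.61501044e-02, -5.01836182e-02, -9.98609422e-01,
         1.14417689e+03],
       [ 0.00000000e+00,  0.00000000e+00,  0.00000000e+00,
         1.00000000e+00]])}
{'fx': 311.0620347866411, 'fy': 311.0620347866411, 'cx': 320.2061426796226, 'cy': 204.2184941395844, 'mount': array([[-4.44598373e-04, -9.64984832e-01, -2.62305312e-01,
         6.63858605e+01],
       [ 9.99999592e-01, -6.35137203e-04,  6.41617105e-04,
        -4.95065974e-01],
       [-7.85750637e-04, -2.62304920e-01,  9.64984721e-01,
        -1.31411551e+02],
       [ 0.00000000e+00,  0.00000000e+00,  0.00000000e+00,
         1.00000000e+00]])}
```

View pics/scene0.png

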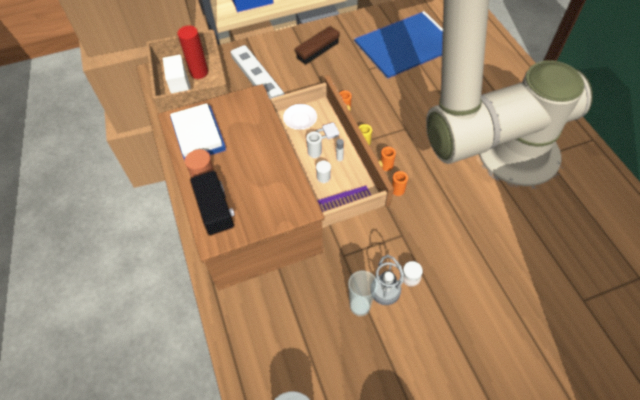

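View pics/top0.png

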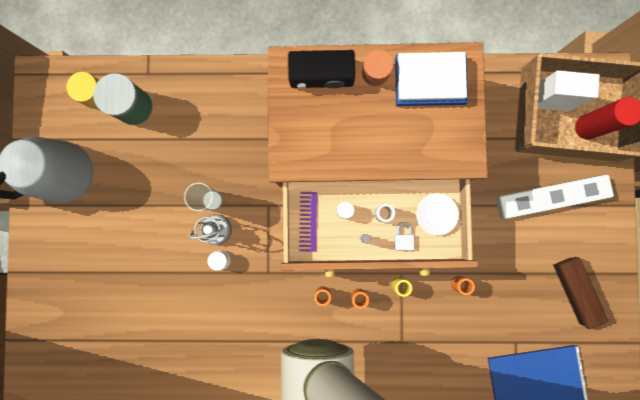

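The scene view shows the drawer things at about (280-385, 85-215), with the tube at (314,145) and the lantern at (388,280). The tumbler is at (361,292) and the jar at (412,272). In the top view the open white ring is at (385,213), the closed pot at (345,210), and the orange and yellow tubes are outside the drawer. Next: an enlarged crop.

```bash
python3 - <<'E'
import cv2,numpy as np
t=cv2.imread("pics/top0.png");s=cv2.imread("pics/scene0.png")
def c(im,x,y,w=80,h=60):
    return cv2.resize(im[y:y+h,x:x+w],(400,300),interpolation=cv2.INTER_CUBIC)
cv2.imwrite("pics/m1.png",np.vstack([np.hstack([c(t,170,180),c(t,340,190)]),np.hstack([c(s,340,225,),c(s,285,100)])]))
E
```

```text
(no output)
```

View pics/m1.png

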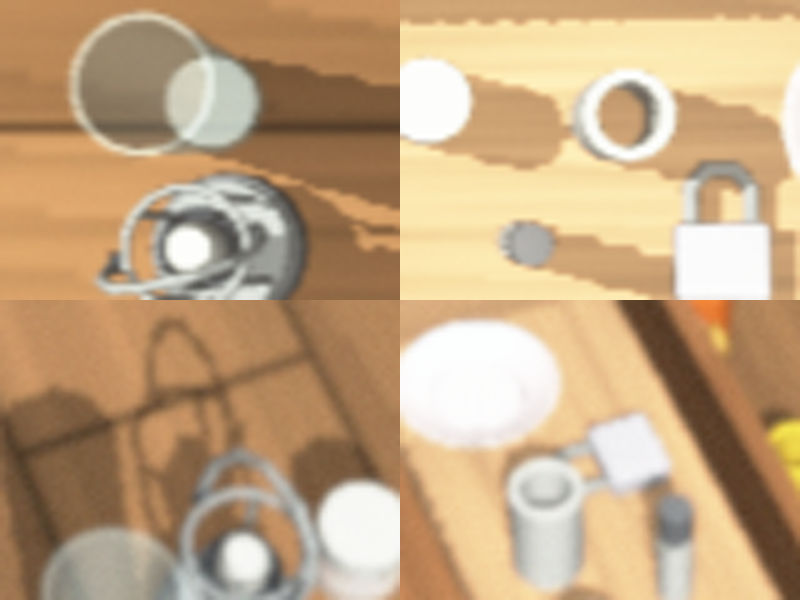

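The white open ring with a visible bore, top (385.4,213) and scene (314.4,137.4), is the sleeve. The pot at (345,210) has a solid top, and the orange and yellow ones are in front of the drawer. The column tip is at top (207.2,229.8) and scene (388.4,276).

```bash
cat > h.py <<'E'
import numpy as np,cv2
from rig import sense,eyes
from scipy.spatial.transform import Rotation as R
def tool():
    s=sense();q=s["ee_rot"];T=np.eye(4);T[:3,:3]=R.from_quat([q[1],q[2],q[3],q[0]]).as_matrix();T[:3,3]=s["eef_pos"];return T
def cam(n,T=None):
    c=eyes.calibration(n);return c,(c["cam_to_world"] if n!="wrist" else T@c["mount"])
def ray(n,uv,T=None):
    c,M=cam(n,T);d=M[:3,:3]@[(uv[0]-c["cx"])/c["fx"],(uv[1]-c["cy"])/c["fy"],1];return M[:3,3],d/np.linalg.norm(d)
def tri(*rs):
    A=sum(np.eye(3)-np.outer(d,d) for o,d in rs);b=sum((np.eye(3)-np.outer(d,d))@o for o,d in rs)
    p=np.linalg.solve(A,b);return p.round(1),[round(float(np.linalg.norm(np.cross(p-o,d))),1) for o,d in rs]
def atz(r,z):
    o,d=r;return (o+d*(z-o[2])/d[2]).round(1)
def proj(n,p,T=None):
    c,M=cam(n,T);q=np.linalg.inv(M)@[*p,1];return (c["fx"]*q[0]/q[2]+c["cx"],c["fy"]*q[1]/q[2]+c["cy"])
E
python3 - <<'E'
from h import *
t=lambda u,v:ray("top",(u,v)); s=lambda u,v:ray("scene",(u,v))
print("sleeve top",tri(t(385.4,213),s(314.4,137.4)))
print("tip",tri(t(207.2,229.8),s(388.4,276)))
print("tip z92",atz(t(207.2,229.8),92),atz(s(388.4,276),92))
print("tumbler bottom/mouth",atz(t(212.4,200.2),0),atz(t(198.6,196.8),130))
print("jar",atz(t(218,261),45))
print("pot",atz(t(345,210),140),"balm",atz(t(365.8,238.8),163),"padlock",atz(t(404.5,241),111),"saucer",atz(t(437,214),111))
print("handle? ",tri(t(170+105/5,180+272/5),s(340+240/5,225+155/5)))
T=tool();print(T)
E
```

```text
sleeve top (array([ 555.9, -137.8,  151.7]), [0.5, 0.5])
tip (array([521.8, 246.8,  87.9]), [0.6, 0.6])
tip z92 [521.3 246.   92. ] [523.4 248.1  92. ]
tumbler bottom/mouth [592. 257.   0.] [591.5 255.9 130. ]
jar [449.8 231.9  45. ]
pot [563.  -55.1 140. ] balm [503.4 -96.4 163. ] padlock [ 497.7 -183.6  111. ] saucer [ 555.6 -253.7  111. ]
handle?  (array([522.8, 248.7, 193.4]), [11.3, 11.3])
[[ 9.73929052e-01  2.26852814e-01 -4.14115893e-05  1.19062218e+02]
 [ 2.26852708e-01 -9.73928384e-01  1.16232040e-03 -5.11091824e+02]
 [ 2.23343731e-04 -1.14141193e-03 -9.99999324e-01  2.41800555e+02]
 [ 0.00000000e+00  0.00000000e+00  0.00000000e+00  1.00000000e+00]]
```

```bash
for i in 1 2 3; do python3 -m jog '[[0.0307,-0.036,0,0,0,0,0],[0.0307,-0.036,0,0,0,0,0],[0.0307,-0.036,0,0,0,0,0],[0.0307,-0.036,0,0,0,0,0],[0.0307,-0.036,0,0,0,0,0]]'; done; python3 -m jog '[[0.0307,-0.036,0,0,0,0,0],[0.0307,-0.036,0,0,0,0,0],[0.0307,-0.036,0,0,0,0,0],[0,0,0,0,0,0,0],[0,0,0,0,0,0,0]]'
```

```text
time_s: 0.6
eef_pos: [228.1, -299.3, 242.0]
ee_rot: [-0.0, 0.994, 0.114, 0.0]
force: [1.6, -0.7, 1.6]
grip_width: 0.143
grip_force: 0.0
time_s: 1.1
eef_pos: [336.7, -89.2, 242.4]
ee_rot: [0.0, 0.993, 0.114, 0.0]
force: [0.5, -0.8, 0.1]
grip_width: -0.0
grip_force: 0.0
time_s: 1.6
eef_pos: [445.5, 121.2, 242.1]
ee_rot: [0.0, 0.993, 0.114, -0.0]
force: [0.4, -1.1, -0.7]
grip_width: -0.0
grip_force: 0.0
time_s: 2.1
eef_pos: [510.0, 245.5, 241.4]
ee_rot: [0.0, 0.993, 0.115, -0.001]
force: [-0.2, -1.1, -0.3]
grip_width: -0.0
grip_force: 0.0
```

```bash
python3 - <<'E'
from h import *
T=tool();np.save("T1.npy",T);im=eyes.capture("wrist")[:,:,::-1]
cv2.imwrite("pics/w1full.png",im);
u,v=proj("wrist",(522,247,110),T);print(u,v)
for p in [(522,247,92),(522,247,0),(592,257,130)]:print(p,np.round(proj("wrist",p,T),1))
cv2.imwrite("pics/w1.png",cv2.resize(im[50:350,120:520],(800,600),interpolation=cv2.INTER_CUBIC))
E
```

```text
322.04845310072886 184.84552233281252
(522, 247, 92) [321.9 180.8]
(522, 247, 0) [321.4 166.2]
(592, 257, 130) [330.8  96.9]
```

View pics/w1.png

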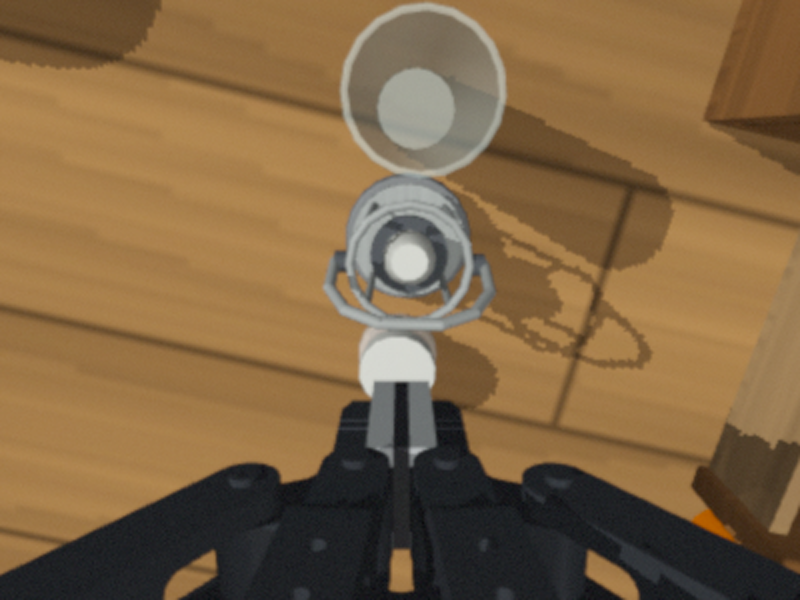

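The wrist view shows the handle leaning towards the jar, away from the tumbler: bar at crop (408,323), column tip at (406,260), pivots at (338,262) and (482,262). The handle's axis is nearly along the tool's y.

```bash
python3 - <<'E'
from h import *
T=np.load("T1.npy");w=lambda u,v:ray("wrist",(120+u/2,50+v/2),T)
print("tip",atz(w(406,260),92),tri(w(406,260),ray("top",(207.2,229.8)),ray("scene",(388.4,276))))
a,b=atz(w(338,262),94),atz(w(482,262),94);print("piv",a,b,(a+b)/2,np.linalg.norm(a-b),np.degrees(np.arctan2(*(a-b)[[0,1]])))
for z in(135,138,141,143):print(z,atz(w(410,324),z))
# rim ring
print("rim",atz(w(410,266),100),"tumbler",atz(w(424,90),130))
E
```

```text
tip [523.  246.2  92. ] (array([521.9, 246.5,  87.8]), [0.6, 0.8, 0.4])
piv [515.4 276.2  94. ] [530.3 212.4  94. ] [522.85 244.3   94.  ] 65.51679174074381 -13.145377561564107
135 [506.1 241.  135. ]
138 [506.9 241.3 138. ]
141 [507.8 241.5 141. ]
143 [508.4 241.7 143. ]
rim [522.2 244.3 100. ] tumbler [593.5 256.4 130. ]
```

```bash
python3 -m jog '[[0.02,0.002,0.02,0,0,0,0],[0,0,0.04,0,0,0,0],[0,0,0.037,0,0,0,0],[0,0,0,0,0,0,0],[0,0,0,0,0,0,0]]'; python3 -m jog '[[-0.007,0,0.004,0,0,0,0],[-0.007,0,0.004,0,0,0,0],[-0.007,0,0.004,0,0,0,0],[-0.007,0,0.004,0,0,0,0],[0,0,0,0,0,0,0]]';  python3 -m jog '[[-0.005,0,0.005,0,0,0,0],[-0.005,0,0.005,0,0,0,0],[-0.004,0,0.001,0,0,0,0],[-0.004,0,0,0,0,0,0],[0,0,0,0,0,0,0]]'
```

```text
time_s: 2.65
eef_pos: [530.5, 247.0, 146.8]
ee_rot: [-0.0, 0.994, 0.114, 0.0]
force: [1.5, 0.1, 1.5]
grip_width: -0.002
grip_force: 0.0
time_s: 3.15
eef_pos: [501.9, 241.2, 128.9]
ee_rot: [0.0, 0.993, 0.114, -0.001]
force: [-0.3, -0.0, 0.7]
grip_width: -0.004
grip_force: 0.0
time_s: 3.65
eef_pos: [492.1, 238.7, 118.6]
ee_rot: [-0.002, 0.993, 0.113, 0.01]
force: [39.2, 14.2, -25.4]
grip_width: 0.001
grip_force: 20.6
```

The force indicates friction locking of the bar on the finger at about 1 rad. I'll back off and press on the bar from above.

```bash
python3 -m jog '[[0.014,0,0,0,0,0,0],[0,0,-0.03,0,0,0,0],[-0.009,0,0,0,0,0,0],[-0.01,0,0,0,0,0,0],[0,0,0,0,0,0,0]]'; python3 - <<'E'
from h import *
im=eyes.capture("wrist")[:,:,::-1];T=tool();np.save("T2.npy",T)
cv2.imwrite("pics/w2.png",cv2.resize(im[50:350,120:520],(640,480)))
E
```

```text
time_s: 4.15
eef_pos: [479.1, 236.0, 147.7]
ee_rot: [0.0, 0.993, 0.114, -0.001]
force: [-0.1, -0.7, -1.0]
grip_width: -0.003
grip_force: 0.0
```

View pics/w2.png

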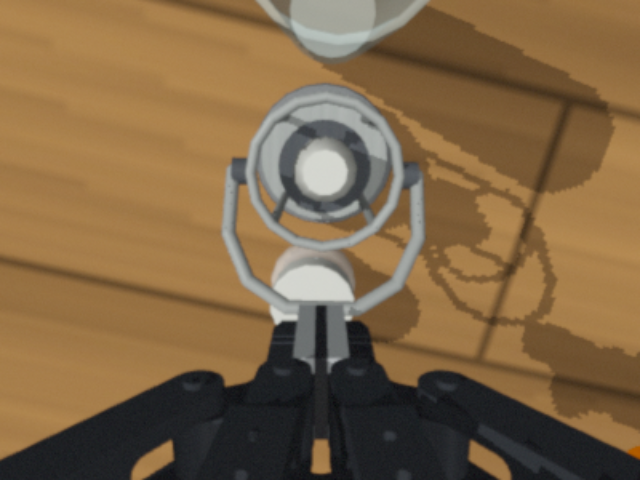

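The handle is about half folded, with the bar at (322,305) just under the fingertips.

```bash
python3 -m jog '[[0,0,0.01,0,0,0,0],[-0.001,0,0.006,0,0,0,0],[-0.002,0,0.006,0,0,0,0],[-0.001,0,0.006,0,0,0,0],[-0.001,0,0.005,0,0,0,0]]'; python3 -m jog '[[0,0,0.005,0,0,0,0],[0,0,0.004,0,0,0,0],[0,0,0,0,0,0,0]]';
```

```text
time_s: 4.7
eef_pos: [475.5, 235.0, 114.6]
ee_rot: [0.0, 0.993, 0.114, -0.0]
force: [0.1, 0.1, 1.2]
grip_width: -0.001
grip_force: 0.6
time_s: 5.0
eef_pos: [475.7, 235.0, 105.8]
ee_rot: [0.0, 0.993, 0.114, -0.0]
force: [-0.7, 0.5, 0.1]
grip_width: -0.001
grip_force: 0.0
```

```bash
python3 -m jog '[[0,0,-0.03,0,0,0,0],[0,0,-0.04,0,0,0,0],[0,0,-0.04,0,0,0,0],[0,0,-0.03,0,0,0,0],[0,0,0,0,0,0,0]]'; python3 - <<'E'
from h import *
im=eyes.capture("wrist")[:,:,::-1];T=tool();np.save("T3.npy",T)
cv2.imwrite("pics/w3.png",im)
E
python3 -m jog '[[-0.0057,0.0415,0,0,0,0,0],[-0.0057,0.0415,0,0,0,0,0],[-0.0057,0.0415,0,0,0,0,0],[-0.0057,0.0415,0,0,0,0,0],[-0.0057,0.0415,0,0,0,0,0]]'; python3 -m jog '[[-0.0057,0.0415,0,0,0,0,0],[-0.0057,0.0415,0,0,0,0,0],[-0.0057,0.0415,0,0,0,0,0],[-0.0057,0.0415,0,0,0,0,0],[0,0,0,0,0,0,0]]'; python3 - <<'E'
from h import *
sense();im=eyes.capture("wrist")[:,:,::-1];T=tool();np.save("T4.npy",T)
cv2.imwrite("pics/w4.png",im);a=cv2.imread("pics/w3.png")
cv2.imwrite("pics/w34.png",np.hstack([cv2.resize(a[60:360,160:460],(300,300)),cv2.resize(im[80:280,220:420],(500,500),interpolation=cv2.INTER_CUBIC)[:300+0]  if 0 else cv2.resize(im[90:270,220:420],(500,450),interpolation=cv2.INTER_CUBIC)[:300]])) if 0 else None
c=cv2.resize(im[80:280,220:420],(500,500),interpolation=cv2.INTER_CUBIC)
d=np.zeros((500,300,3),np.uint8);d[:300]=a[60:360,160:460]
cv2.imwrite("pics/w34.png",np.hstack([d,c]))
print(T[:3,3],proj("wrist",(556,-138,155),T))
E
```

```text
time_s: 5.5
eef_pos: [477.2, 235.4, 250.7]
ee_rot: [-0.001, 0.993, 0.114, 0.004]
force: [-0.2, -0.0, -0.7]
grip_width: -0.003
grip_force: 0.0
time_s: 6.05
eef_pos: [494.5, 24.8, 245.0]
ee_rot: [-0.0, 0.993, 0.114, -0.001]
force: [0.4, 0.4, 0.5]
grip_width: 0.001
grip_force: 0.0
time_s: 6.55
eef_pos: [510.1, -144.4, 244.5]
ee_rot: [-0.0, 0.994, 0.112, -0.001]
force: [-0.3, -0.1, -0.5]
grip_width: 0.002
grip_force: 0.0
[ 509.9807416  -142.18410863  244.59687194] (np.float64(329.72809087265034), np.float64(149.77753315027306))
```

View pics/w34.png

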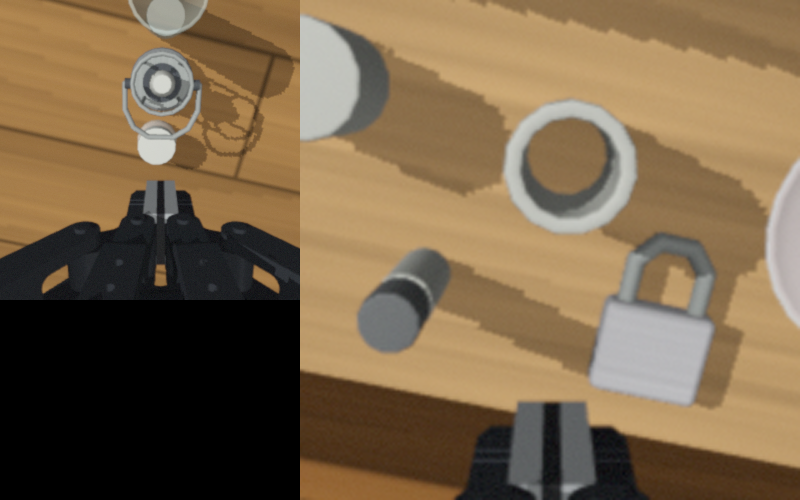

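The handle is folded level over the jar. The sleeve's top ring centre is at crop (570,166), full-frame (328,146.4).

```bash
python3 - <<'E'
from h import *
T=np.load("T4.npy");r=ray("wrist",(328,146.4),T);print(tri(r,ray("top",(385.4,213)),ray("scene",(314.4,137.4))),atz(r,155),atz(ray("top",(385.4,213)),155))
T=tool();print(T[:3,3]);p=atz(r,155);print("tool delta",T[:3,:3].T@(np.array([*p[:2],134])-T[:3,3]))
# same for lantern tip with T1
T1=np.load("T1.npy")
E
```

```text
(array([ 556.6, -137. ,  152.8]), [1.3, 0.9, 0.9]) [ 558.  -136.3  155. ] [ 556.3 -137.6  155. ]
[ 509.9807416  -142.18410863  244.59687194]
tool delta [ 48.33878913   5.18341832 110.49268588]
```

```bash
python3 -m jog '[[0.024,0.003,0,0,0,0,0.06],[0.0235,0.0025,0,0,0,0,0.06],[0,0,0.04,0,0,0,0.06],[0,0,0.03,0,0,0,0.06],[0,0,0,0,0,0,0.06]]' 25; python3 -m jog '[[0,0,0.02,0,0,0,0.06],[0,0,0.02,0,0,0,0.06],[0,0,0,0,0,0,0.06]]'
```

```text
time_s: 7.1
eef_pos: [556.0, -133.0, 171.8]
ee_rot: [-0.002, 0.993, 0.115, -0.004]
force: [-0.4, -0.1, 0.3]
grip_width: 0.708
grip_force: 0.0
time_s: 7.4
eef_pos: [557.3, -134.1, 135.4]
ee_rot: [-0.001, 0.993, 0.114, -0.001]
force: [0.1, -0.6, 0.9]
grip_width: 0.701
grip_force: 0.0
```

```bash
python3 -m jog '[[0,0.0027,0,0,0,0,0.05],[0,0,0.001,0,0,0,0.04],[0,0,0,0,0,0,0.03],[0,0,0,0,0,0,0.03],[0,0,0,0,0,0,0.03]]' 25;  python3 -m jog '[[0,0,0,0,0,0,0.03],[0,0,-0.02,0,0,0,0.03],[0,0,-0.04,0,0,0,0.03],[0,0,-0.04,0,0,0,0.03],[0,0,0,0,0,0,0.03]]'; python3 - <<'E'
from h import *
sense();im=eyes.capture("wrist")[:,:,::-1];T=tool();np.save("T5.npy",T)
cv2.imwrite("pics/w5.png",cv2.resize(im[120:400,220:420],(500,600)));print(T)
E
```

```text
time_s: 7.9
eef_pos: [559.2, -137.9, 136.8]
ee_rot: [0.001, 0.993, 0.114, 0.001]
force: [-0.7, -0.5, 7.1]
grip_width: 0.418
grip_force: 26.1
time_s: 8.4
eef_pos: [560.2, -138.2, 241.2]
ee_rot: [0.003, 0.993, 0.114, 0.004]
force: [1.3, 0.5, -0.7]
grip_width: 0.424
grip_force: 25.4
[[ 9.73914697e-01  2.26863650e-01  4.80078504e-03  5.59288435e+02]
 [ 2.26876221e-01 -9.73920996e-01 -2.25249752e-03 -1.37882842e+02]
 [ 4.16457554e-03  3.28292441e-03 -9.99985939e-01  2.38012460e+02]
 [ 0.00000000e+00  0.00000000e+00  0.00000000e+00  1.00000000e+00]]
```

View pics/w5.png

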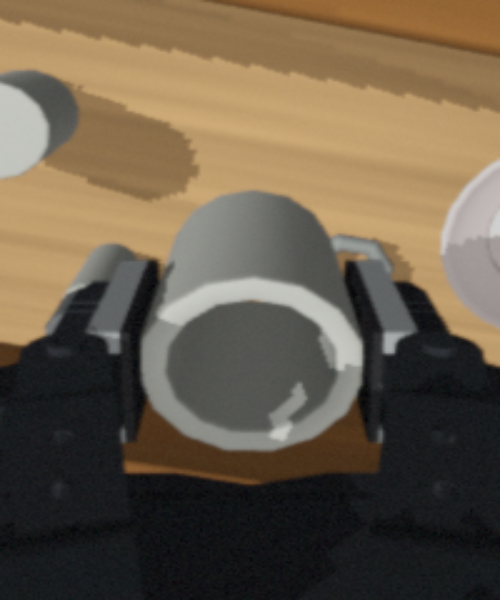

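The tube is held between the pads: top ring centre at crop (252,365), and the far edge of the lower end at about (255,192). I'll compute its offset and tilt in the tool frame.

```bash
python3 - <<'E'
from h import *
c=eyes.calibration("wrist");M=c["mount"]
def at(u,v,z):
    u,v=220+u/2.5,120+v*280/600
    d=M[:3,:3]@[(u-c["cx"])/c["fx"],(v-c["cy"])/c["fy"],1];o=M[:3,3];return (o+d*(z-o[2])/d[2]).round(1)
print("top centre",at(252,365,-18),"far top",at(252,280,-18),"near top",at(252,449,-18),"L/R",at(142,360,-18),at(362,360,-18))
print("bottom far",at(253,191,42))
E
```

```text
top centre [ -0.9  -0.2 -18. ] far top [ 16.6  -0.2 -18. ] near top [-19.5  -0.2 -18. ] L/R [  0.2 -18.1 -18. ] [  0.1  17.7 -18. ]
bottom far [16.3  0.2 42. ]
```

```bash
python3 -m jog '[[0.0059,-0.0425,0,0,0,0,0.03],[0.0059,-0.0425,0,0,0,0,0.03],[0.0059,-0.0425,0,0,0,0,0.03],[0.0059,-0.0425,0,0,0,0,0.03],[0.0059,-0.0425,0,0,0,0,0.03]]'; python3 -m jog '[[0.0059,-0.0425,0,0,0,0,0.03],[0.0059,-0.0425,0,0,0,0,0.03],[0.0059,-0.0425,0,0,0,0,0.03],[0.0059,-0.0425,0,0,0,0,0.03],[0,0,0.03,0,0,0,0.03]]';python3 -m jog '[[0,0,0.03,0,0,0,0.03],[0,0,0,0,0,0,0.03],[0,0,0,0,0,0,0.03]]'; python3 - <<'E'
from h import *
T=tool();np.save("T6.npy",T);im=eyes.capture("wrist")[:,:,::-1]
cv2.imwrite("pics/w6.png",cv2.resize(im[90:330,220:420],(500,600)));print(T)
T3=np.load("T3.npy");print(atz(ray("wrist",(321,143),T3),92))
# alignment of bottom vs lantern in tool frame
print("tool delta",T[:3,:3].T@(np.array([524.5,246.5,140])-T[:3,3]))
E
```

```text
time_s: 8.95
eef_pos: [538.2, 77.7, 234.2]
ee_rot: [-0.0, 0.993, 0.114, -0.001]
force: [2.5, 0.3, -0.6]
grip_width: 0.421
grip_force: 25.4
time_s: 9.45
eef_pos: [523.4, 251.6, 207.0]
ee_rot: [-0.001, 0.993, 0.117, 0.003]
force: [0.2, -0.9, -0.7]
grip_width: 0.425
grip_force: 25.5
time_s: 9.75
eef_pos: [523.5, 246.8, 175.4]
ee_rot: [0.0, 0.993, 0.114, -0.001]
force: [-0.1, -0.7, 0.0]
grip_width: 0.421
grip_force: 25.5
[[ 9.74007386e-01  2.26513886e-01 -1.03545835e-03  5.23468311e+02]
 [ 2.26513795e-01 -9.74007935e-01 -2.06019458e-04  2.46802332e+02]
 [-1.05521091e-03 -3.38811258e-05 -9.99999443e-01  1.75392294e+02]
 [ 0.00000000e+00  0.00000000e+00  0.00000000e+00  1.00000000e+00]]
[521.8 245.3  92. ]
tool delta [ 0.97373699  0.5293649  35.39126856]
```

View pics/w6.png

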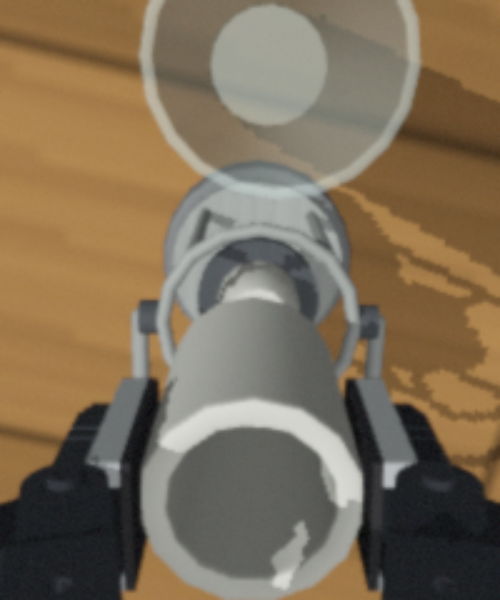

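The tube hangs over the column, sideways centred within about 1 mm (column at x≈258, tube at x≈254 in the crop). Lowering it.

```bash
python3 -m jog '[[0,0,0.02,0,0,0,0.03],[0,0,0.015,0,0,0,0.03],[0,0,0.006,0,0,0,0.03],[0,0,0.005,0,0,0,0.03],[0,0,0,0,0,0,0.03]]'; python3 -m jog '[[0,0,0.003,0,0,0,0.03],[0,0,0.003,0,0,0,0.03],[0,0,0,0,0,0,0.03]]'
```

```text
time_s: 10.3
eef_pos: [523.8, 246.9, 129.8]
ee_rot: [-0.0, 0.993, 0.114, 0.0]
force: [0.5, 0.3, 0.2]
grip_width: 0.421
grip_force: 25.5
time_s: 10.6
eef_pos: [523.7, 246.8, 123.2]
ee_rot: [0.0, 0.993, 0.114, 0.0]
force: [1.2, -0.4, -1.2]
grip_width: 0.424
grip_force: 25.5
```

```bash
python3 -m jog '[[0,0,0.003,0,0,0,0.03],[0,0,0.002,0,0,0,0.03],[0,0,0,0,0,0,0.03]]'; python3 - <<'E'
from h import *
sense();im=eyes.capture("scene")[:,:,::-1]; w=eyes.capture("wrist")[:,:,::-1]
cv2.imwrite("pics/s7.png",np.hstack([cv2.resize(im[220:320,330:430],(400,400),interpolation=2),cv2.resize(w[100:300,220:420],(400,400))]))
E
```

```text
time_s: 10.9
eef_pos: [523.6, 246.7, 118.0]
ee_rot: [0.0, 0.993, 0.114, -0.0]
force: [0.7, -2.8, -1.1]
grip_width: 0.419
grip_force: 25.5
```

View pics/s7.png

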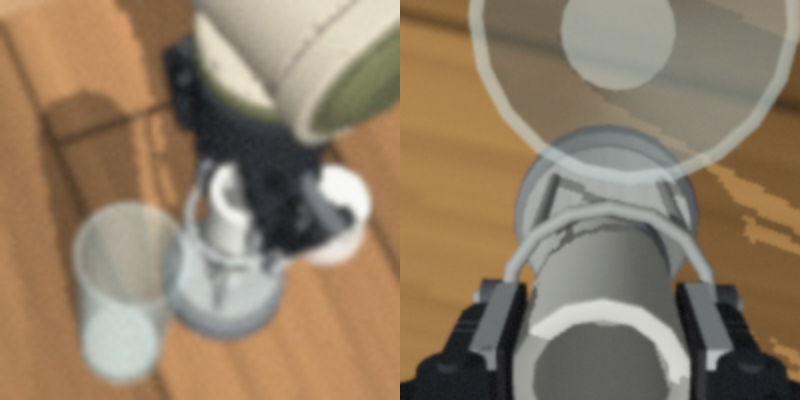

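The tube is on the column inside the rim, with the fingertips above the rim. Releasing.

```bash
python3 -m jog '[[0,0,0,0,0,0,0.04],[0,0,0,0,0,0,0.046],[0,0,0,0,0,0,0.05],[0,0,0,0,0,0,0.05],[0,0,0,0,0,0,0.05]]'; python3 -m jog '[[0,0,-0.015,0,0,0,0.05],[0,0,-0.02,0,0,0,0.05],[0,0,-0.02,0,0,0,0.05],[0,0,0,0,0,0,0.033],[0,0,0,0,0,0,0.033]]';python3 - <<'E'
from h import *
T=tool();np.save("T8.npy",T);w=eyes.capture("wrist")[:,:,::-1];cv2.imwrite("pics/w8.png",cv2.resize(w[100:300,220:420],(600,600)))
for p in [(522.3,246,134),(522.3,246,148)]:
    u,v=proj("wrist",p,T);print((u-220)*3,(v-100)*3)
E
```

```text
time_s: 11.5
eef_pos: [523.5, 247.0, 118.4]
ee_rot: [-0.0, 0.993, 0.114, 0.0]
force: [-0.1, 0.4, 0.6]
grip_width: 0.584
grip_force: 0.0
time_s: 12.0
eef_pos: [523.3, 246.9, 172.8]
ee_rot: [-0.0, 0.993, 0.114, -0.0]
force: [-0.4, -0.2, 0.3]
grip_width: 0.388
grip_force: 0.0
306.1577270819991 418.2157289806845
306.65829853328626 447.03015004975884
```

View pics/w8.png

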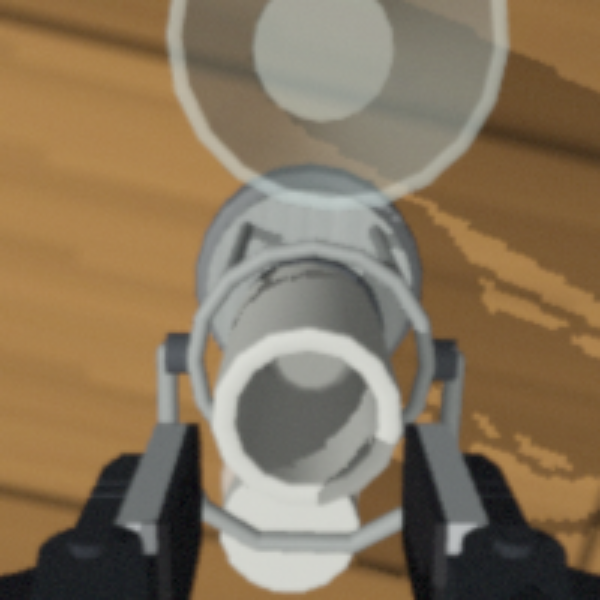

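The tube is released, upright and centred at (306,416), as predicted for a top at 134 mm, with the column visible in its bore. Pressing now.

```bash
python3 -m jog '[[-0.001,0.0005,0.01,0,0,0,0.03],[0,0,0.008,0,0,0,0.03],[0,0,0.004,0,0,0,0.03],[0,0,0.003,0,0,0,0.03],[0,0,0,0,0,0,0.03]]'; python3 -m jog '[[0,0,0.003,0,0,0,0.03],[0,0,0.003,0,0,0,0.03],[0,0,0.003,0,0,0,0.03],[0,0,0,0,0,0,0.03]]'
```

```text
time_s: 12.55
eef_pos: [522.5, 246.2, 147.7]
ee_rot: [0.0, 0.993, 0.114, -0.0]
force: [0.2, 0.8, 0.2]
grip_width: 0.348
grip_force: 0.0
time_s: 12.95
eef_pos: [522.8, 246.3, 139.5]
ee_rot: [-0.0, 0.993, 0.114, 0.0]
force: [0.5, 0.4, 0.8]
grip_width: 0.352
grip_force: 0.8
```

```bash
python3 -m jog '[[0,0,0.003,0,0,0,0.03],[0,0,0.003,0,0,0,0.03],[0,0,0.003,0,0,0,0.03],[0,0,0,0,0,0,0.03]]';python3 -m jog '[[0,0,0.003,0,0,0,0.03],[0,0,0.003,0,0,0,0.03],[0,0,0.003,0,0,0,0.03],[0,0,0,0,0,0,0.03]]'
```

```text
time_s: 13.35
eef_pos: [522.8, 246.3, 130.4]
ee_rot: [-0.0, 0.993, 0.114, 0.0]
force: [1.2, 0.4, 2.2]
grip_width: 0.35
grip_force: 0.8
time_s: 13.75
eef_pos: [522.7, 246.3, 121.2]
ee_rot: [-0.0, 0.993, 0.114, 0.0]
force: [1.0, 0.3, 1.7]
grip_width: 0.351
grip_force: 0.8
```

```bash
python3 -m jog '[[0,0,0.003,0,0,0,0.03],[0,0,0.003,0,0,0,0.03],[0,0,0.002,0,0,0,0.03],[0,0,0.002,0,0,0,0.03]]';python3 -m jog '[[0,0,0.002,0,0,0,0.03],[0,0,0.002,0,0,0,0.03],[0,0,0,0,0,0,0.03]]'
```

```text
time_s: 14.15
eef_pos: [522.9, 246.3, 111.6]
ee_rot: [-0.0, 0.993, 0.114, 0.0]
force: [-0.1, -0.5, 5.7]
grip_width: 0.354
grip_force: 2.8
time_s: 14.45
eef_pos: [523.8, 246.6, 110.2]
ee_rot: [-0.0, 0.993, 0.114, 0.002]
force: [-4.6, -0.9, 23.9]
grip_width: 0.352
grip_force: 11.9
```

It has stopped with a rising force and the tip at about 99 mm. Lifting to check.

```bash
python3 -m jog '[[0,0,-0.015,0,0,0,0.03],[0,0,-0.025,0,0,0,0.03],[0,0,-0.025,0,0,0,0.03],[0,0,0,0,0,0,0.03],[0,0,0,0,0,0,0.03]]';python3 - <<'E'
from h import *
T=tool();np.save("T9.npy",T);w=eyes.capture("wrist")[:,:,::-1];cv2.imwrite("pics/w9.png",cv2.resize(w[100:300,220:420],(600,600)))
for p in [(522.3,246,100),(522.3,246,108)]:
    u,v=proj("wrist",p,T);print((u-220)*3,(v-100)*3)
E
```

```text
time_s: 14.95
eef_pos: [522.4, 246.2, 171.8]
ee_rot: [0.0, 0.993, 0.114, -0.0]
force: [0.0, 0.4, -0.6]
grip_width: 0.349
grip_force: 0.0
302.8992534796831 360.17215678393745
303.0132542455581 371.4893936374183
```

View pics/w9.png

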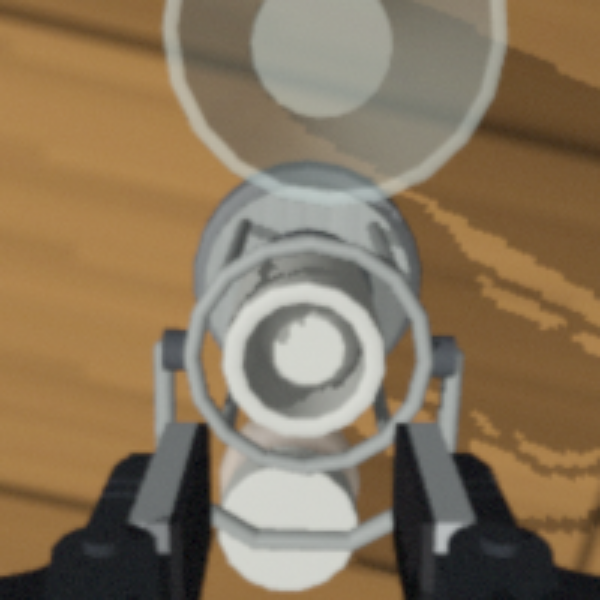

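The tube top (304,360) sits inside the rim (309,354) at about the rim's level: the size ratio is 0.657, against 0.655 for equal height. I'll press once more, a little firmer, to be sure the stop was the seat.

```bash
python3 -m jog '[[0,0,0.025,0,0,0,0.0285],[0,0,0.02,0,0,0,0.0285],[0,0,0.01,0,0,0,0.0285],[0,0,0.005,0,0,0,0.0285],[0,0,0,0,0,0,0.0285]]'; python3 -m jog '[[0,0,0.002,0,0,0,0.0285],[0,0,0.002,0,0,0,0.0285],[0,0,0,0,0,0,0.0285]]'; python3 -m jog '[[0,0,0.002,0,0,0,0.0285],[0,0,0,0,0,0,0.0285],[0,0,0,0,0,0,0.0285]]'
```

```text
time_s: 15.5
eef_pos: [522.6, 246.3, 112.0]
ee_rot: [0.0, 0.993, 0.114, -0.0]
force: [1.3, -0.2, -0.2]
grip_width: 0.338
grip_force: 0.0
time_s: 15.8
eef_pos: [523.6, 246.5, 110.6]
ee_rot: [-0.0, 0.993, 0.114, 0.002]
force: [-2.8, -0.8, 12.6]
grip_width: 0.335
grip_force: 6.3
time_s: 16.1
eef_pos: [524.2, 246.7, 110.4]
ee_rot: [-0.0, 0.993, 0.114, 0.003]
force: [-5.6, -1.8, 24.6]
grip_width: 0.336
grip_force: 12.2
```

The hard stop is at the same height again (110.3 mm at the TCP, so tips at about 99 mm). The tube's image shrank between the two wrist views by an amount that means 34 mm of travel, so it is home. Retreating and handing in.

```bash
python3 -m jog '[[0,0,-0.015,0,0,0,0.0285],[0,0,-0.04,0,0,0,0.0285],[0,0,-0.04,0,0,0,0.0285],[0,0,-0.04,0,0,0,0.0285],[0,0,0,0,0,0,0.0285]]'; python3 -m jog '[[0,0,0,0,0,0,0.0285],[0,0,0,0,0,0,0.0285],[0,0,0,0,0,0,0.0285]]'; python3 -c "
from rig import finish_job;print(finish_job())"
```

```text
time_s: 16.6
eef_pos: [524.4, 246.8, 247.5]
ee_rot: [-0.001, 0.993, 0.114, 0.005]
force: [0.8, 0.2, -0.0]
grip_width: 0.335
grip_force: 0.0
time_s: 16.9
eef_pos: [522.3, 246.1, 240.1]
ee_rot: [0.0, 0.993, 0.114, -0.001]
force: [0.6, 0.4, -0.1]
grip_width: 0.33
grip_force: 0.0
the job is handed in; nothing more can be done
None
```

I handed the job in at about 17 s (verdict not shown): handle folded to the jar side, tube released and pressed to a hard stop at about rim level, gripper clear, nothing else seen to move; I viewed 11 pictures, one over the limit of 10.

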